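Clamp the can-cutting template

TASK

Swing the clamp strap round with a finger until it stops over the plywood template, and only then push the cam lever fully down so that the strap's foot presses the template onto the cutting board. Do not lift or shift the template, and leave the cut-down can, the drink can, the bottle and the hammer where they are.

Things in the scene. Friction and masses are not known exactly. Their poses are not given: they have to be found in the camera images.
- board: white plastic cutting board, fixed, 240 x 300 x 30 mm (its x, y, z); origin at the centre of its underside, z up. The clamp's pivot stands at (10, -60) mm in its frame. A fixed steel stop pin of 10 mm diameter, up to 76 mm above the bench, stands at (28, -24) mm.
- strap (a joint): swing of the clamp strap about its vertical pivot, rad. 0 = fully over the template, against the stop, with the strap pointing along the board's +y; it grows anticlockwise seen from above as the strap swings out (at 1.57 the strap points along the board's -x), up to 2.1. It starts swung out. Stiff with friction: about 2.5 N pushed 105 mm from the pivot; it stays where it is left.
- strap_pivot (a point): point on the strap's vertical pivot axis, 100 mm above the bench
- strap_end (a point): middle of the top of the strap's free end. The strap is a steel bar 24 mm wide and 20 mm high that runs level from 18 mm behind the pivot axis to 135 mm beyond it. The bar rides 10 mm higher per rad of lever: with the lever raised its underside is 60.5 to 63.5 mm above the bench, with the lever down 52 mm (joint value 0).
- foot: round rubber foot, 23 mm in diameter, under the strap 100 mm from the pivot; origin at the centre of its underside, which passes about 5 to 9 mm above the template while the lever is raised. It is sprung (3 N per mm) and is pressed about 3 mm in when clamped.
- lever (a joint): cam lever, rad: 0 = fully down (level, clamped), grows as it rises, 1.3 at most; it starts raised. Stiff with friction: about 5 N pushed 75 mm from its hinge; stays where it is left.
- lever_hinge (a point): centre of the lever's level hinge axle, on the strap's pivot axis 100 mm above the bench; the lever turns with the strap
- lever_end (a point): middle of the lever's free end, 102 mm from the hinge. The lever points away from the strap (opposite to the strap's free end) and upward; pushed outward and down it ends level. Its last 50 mm is a black grip 24 mm wide and 12 mm thick.
- template: loose plywood template, 90 x 100 x 10 mm, lying on the board; origin at the centre of its underside, its top 40 mm above the bench
- cutcan: loose cut-down aluminium can, an open cup 66 mm in diameter, 50 mm high, standing on the board; origin at the centre of its underside
- can: loose drink can, 66 mm in diameter, 115 mm high, standing on the bench beyond the board; origin at the centre of its underside
- bottle: loose water bottle, 64 mm in diameter, 200 mm high, standing on the bench; origin at the centre of its underside
- hammer: loose hammer 260 mm long, lying on the bench; origin under its middle, handle to its own -x
Mind the look-alikes: they are no part of the job. Of the things shaped like the template, the plywood one is meant.

How it is judged:
By the outcome, as a careful person would: the job done as asked, in the order asked, and still so for the second after the job is handed in, with the robot touching nothing.
It also fails if it takes over 61 s, if anything falls off the work surface, if the arm or the gripper's body presses on something with over 40 N, if the wrist force passes 120 N, or if a joint passes its speed limit or range.

ROBOT

A 6-joint arm with a two-finger parallel gripper is mounted at the origin on the work surface. World frame = base frame: x ahead of the robot, y to its left, z up, the work surface at z = 0. Lengths are in m, angles in degrees, forces in N, time in s.
With the tool pointing down it reaches from about 0.35 to 0.875 m from the base axis. Payload 4.2 kg.
Tool frame: the origin (TCP) lies between the finger pads; the fingertips stand 8 mm ahead of it and the grasp point (between the pads) lies 11 mm behind it; x points along the fingers, y is the direction in which the jaws open and shut, and the axes are right-handed (so a half turn about x gives the same grasp; the last joint's range is limited). The gripper opens to 87 mm and grips with 3 to 60 N. Pads are 19 mm wide; open, the fingers measure 117 mm over their backs; the gripper's body (75 mm by 190 mm) begins 51 mm behind the grasp point.
Start: joints at [83.457, 22.042, 0.453, 0, -68.411, -14.817], TCP at [0.228, 0.582, 0.231] pointing down, gripper open.
Joint ranges: [-179.83, 179.83], [-69.29, 118.12], [-61.27, 80.66], [-181.25, 117.63], [-171.15, -9.14], [-177.46, 177.46]. Speed limits (degrees/s): [159.86, 159.86, 180, 180, 180, 180].

INTERFACE

Orientations are given as a 3x3 rotation matrix whose columns are the frame's x, y, z axes.
In Python, from station import r gives the robot as it stands. The module is installed in compiled form; this text tells all that it offers.
- The arm moves only by the tool move_arm, never from a script. Its argument "increments" is one flat list of numbers, 7 for each row, row after row: the turn, a rotation vector about the tool's x, y, z in degrees, then the shift along the tool's x, y, z in m, then the finger opening in m, from 0 to 0.087. A call has 1 to 12 rows; each row is the pose to reach, as a shift and turn from the pose commanded when the call began, along the tool's axes at that moment; what a row does not reach only later rows make up. A row lasts 1/12 s, in which the tool goes at most 41.7 mm and 7.16 degrees, less where a joint would pass 70% of its speed; a pose out of reach is approached as far as the arm can. A call with a gripper value outside its range is refused whole. The fingers move at their own pace and stop on an object; the grip force is fixed at half the most. Time passes only in rows, so rows that repeat a pose let the fingers close. It gives the time, the measured TCP pose, the force and the opening at its end, in the units of the state.
- r.sense(): the state, without advancing time (a new reading comes with each control period).
- r.capture(name): name is "scene" or "side" or "wrist"; returns the picture (400x640x3 uint8, red, green, blue); there is no depth.
- r.calibration(name): a dict with "fx", "fy", "cx", "cy" (pixels), "rvec" (rotation vector, rad) and "tvec" (3), from world to camera coordinates, as OpenCV has them; the wrist camera has in their place "tool_from_camera" (4x4, takes a point from camera to tool coordinates, whose origin is the TCP and whose axes are the tool frame's). Camera axes: x right, y down, z forward; pixel columns grow to the right and rows downward; lengths in m; the calibration is good to about 2 mm. A picture is of the moment at which its call begins: read the wrist's pose just before it. calibration takes no time and is no camera call.
- r.finish_job(): hands the job in, once; it reports no verdict.
The state is a dict: "time_s": time; "joints": joint angles; "joint_velocities": joint speeds; "effort": joint torques, N m; "tcp_pos": TCP position; "ee_rot": TCP orientation; "wrist_force": force on the tool from outside, world axes, zero at the start; "moment": the same for the moment, N m; "gripper_width": opening from 0.0 (shut) to 1.0 (fully open).
Only numpy, scipy, OpenCV 4.12 (cv2) and the standard library are available. Lean on these libraries where they do the work, as an engineer would, in place of code of your own. Each camera call takes 0.05 s, during which the arm holds its last target.

## Working session

There is one attempt and no reset: what is moved stays moved. The work goes in short steps, Python scripts to look and compute and a tool call to move; the robot and the scene stay as the last step left them, time stands still between calls to the robot, and variables do not carry over. Pictures are saved under pics/ and viewed, and the job is handed in when it is done.

Besides the shell and the picture viewer there is one more tool, called by a JSON object that holds its "method" and its "body". move_arm: Moves the arm, as the interface text tells. Its arguments: {"type":"object","properties":{"increments":{"type":"array","items":{"type":"number"}}},"required":["increments"]}

```bash
mkdir -p pics; ls; python3 - <<'E'
from station import r
import cv2
for n in ["scene","side","wrist"]:
    im=r.capture(n); cv2.imwrite(f"pics/{n}0.png",im[:,:,::-1])
    print(n,r.calibration(n))
s=r.sense();print(s)
E
```

```text
pics
scene {'fx': 467.04366681056075, 'fy': 467.04366681056075, 'cx': 325.2613966547554, 'cy': 202.17517273018163, 'rvec': array([ 1.28621851,  2.25535251, -0.96157039]), 'tvec': array([ 0.25869318, -0.25080616,  1.5450253 ])}
side {'fx': 425.96990370228, 'fy': 425.96990370228, 'cx': 319.2953388032265, 'cy': 194.26819522750026, 'rvec': array([ 2.40476163, -0.41854406,  0.1493604 ]), 'tvec': array([-0.49337641,  0.21037425,  0.79028959])}
wrist {'fx': 309.9685465564025, 'fy': 309.9685465564025, 'cx': 314.49361496024744, 'cy': 199.35704682443483, 'tool_from_camera': array([[ 3.83125612e-05, -2.53933827e-01,  9.67221593e-01,
        -1.55215747e-01],
       [ 9.99999944e-01, -3.10574791e-04, -1.21149078e-04,
        -2.76941094e-04],
       [ 3.31158493e-04,  9.67221544e-01,  2.53933801e-01,
        -7.03984822e-02],
       [ 0.00000000e+00,  0.00000000e+00,  0.00000000e+00,
         1.00000000e+00]])}
{'time_s': 0.15, 'joints': array([ 8.34569164e+01,  2.20795489e+01,  3.98862478e-01, -1.98778435e-02,
       -6.84103260e+01, -1.48158699e+01]), 'joint_velocities': array([ 0.02440436, -0.03026417,  0.2557217 ,  0.03756759,  0.12776199,
        0.09027198]), 'effort': array([ 2.59675126e-04, -3.91051805e+01,  1.87586671e+01,  4.22228739e+00,
        1.23450346e-02, -1.37294933e-04]), 'tcp_pos': array([0.22746761, 0.58167713, 0.22973166]), 'ee_rot': array([[-5.01496535e-04, -3.64328404e-01, -9.31270402e-01],
       [-1.54133955e-03, -9.31269132e-01,  3.64328737e-01],
       [-9.99998686e-01,  1.61811350e-03, -9.45255361e-05]]), 'wrist_force': array([-0.23731484,  0.00882517, -0.3319779 ]), 'moment': array([-0.05197426,  0.01634954, -0.02802543]), 'gripper_width': 0.9986322082057915}
```

View pics/scene0.png

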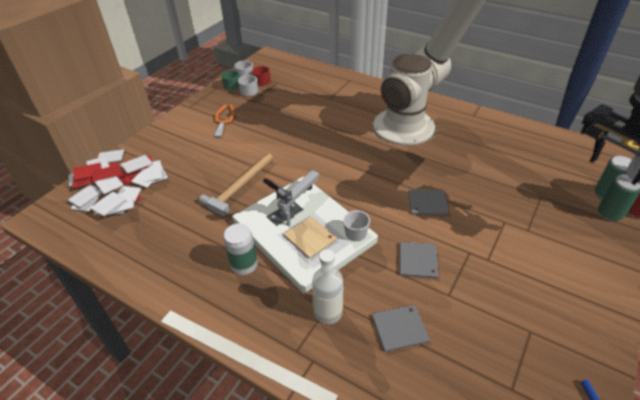

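View pics/side0.png

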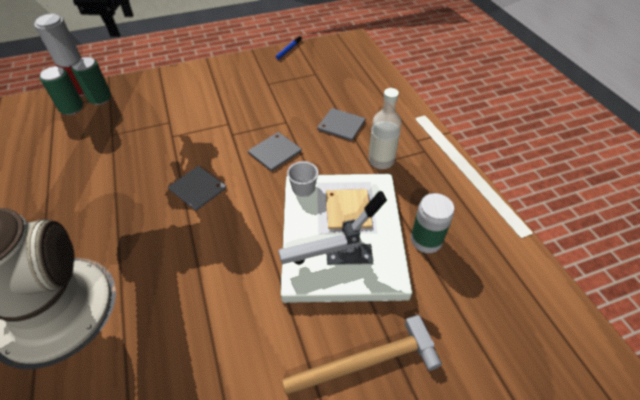

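View pics/wrist0.png

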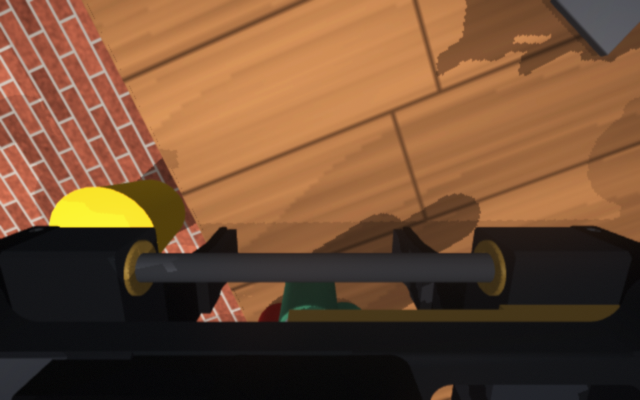

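The scene view has the board at about (305,232), the plywood template at (310,237), the strap's free end at (315,177), the lever at (270,185), the cut can at (356,225), the can at (240,250), the bottle at (327,290) and the hammer at (237,185). The template look-alikes are grey plates at (428,202), (418,260) and (400,328). Next I'll look at enlarged crops.

```bash
cat > h.py <<'E'
import numpy as np,cv2
from station import r
def cam(n):
    c=r.calibration(n);K=np.array([[c['fx'],0,c['cx']],[0,c['fy'],c['cy']],[0,0,1]])
    return K,np.array(c['rvec']),np.array(c['tvec'])
def onz(n,uv,z):
    K,rv,t=cam(n);R=cv2.Rodrigues(rv)[0];d=R.T@np.linalg.inv(K)@np.array([*uv,1.]);o=-R.T@t
    return o+d*(z-o[2])/d[2]
def proj(n,P):
    K,rv,t=cam(n);return cv2.projectPoints(np.array(P,float).reshape(-1,3),rv,t,K,None)[0].reshape(-1,2)
def tri(uvs):
    A=[];b=[]
    for n,uv in uvs.items():
        K,rv,t=cam(n);R=cv2.Rodrigues(rv)[0];d=R.T@np.linalg.inv(K)@np.array([*uv,1.]);d/=np.linalg.norm(d);o=-R.T@t
        M=np.eye(3)-np.outer(d,d);A.append(M);b.append(M@o)
    A=np.vstack(A);b=np.hstack(b);x=np.linalg.lstsq(A,b,rcond=None)[0];return x,np.linalg.norm(A@x-b)
def crop(im,x0,y0,w,h,s,name):
    cv2.imwrite(name,cv2.resize(im[y0:y0+h,x0:x0+w,::-1],None,fx=s,fy=s,interpolation=cv2.INTER_CUBIC))
E
python3 - <<'E'
import cv2
from h import *
a=cv2.imread("pics/scene0.png")[:,:,::-1];b=cv2.imread("pics/side0.png")[:,:,::-1]
crop(a,225,160,160,135,5,"pics/s1.png");crop(b,270,165,160,140,5-1,"pics/d1.png")
E
```

```text
(no output)
```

View pics/s1.png

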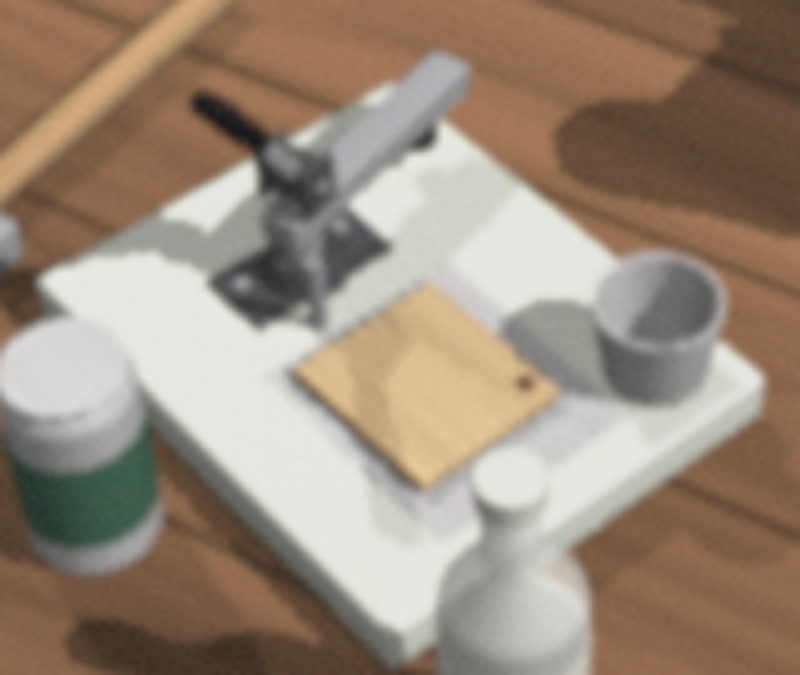

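View pics/d1.png

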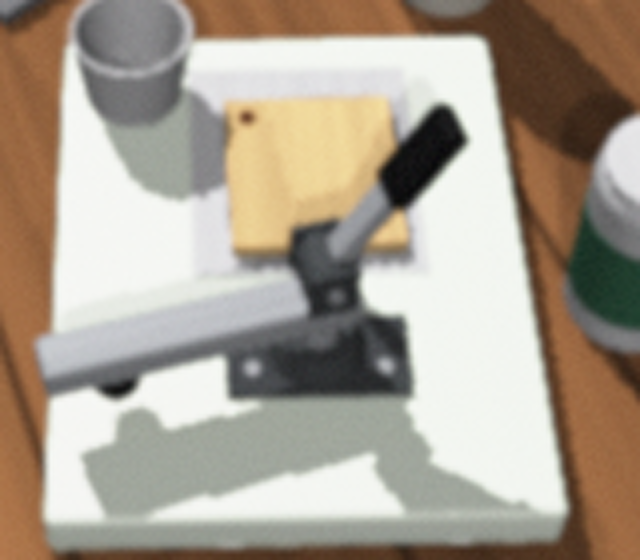

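The crops confirm the plywood template (wood-coloured, scene crop 430,385, on the board). The strap points towards the robot and the lever points away and up. Next I'll fit the board pose.

```bash
python3 - <<'E'
from h import *
from scipy.optimize import least_squares
S=lambda x,y:(225+(x+.5)/5-.5,160+(y+.5)/5-.5)
D=lambda x,y:(270+(x+.5)/4-.5,165+(y+.5)/4-.5)
sc=[S(40,283),S(390,85),S(765,385),S(397,645)]   # L,T,R,B
sd=[D(68,38),D(488,38),D(567,515),D(46,522)] #tl,tr,br,bl
for p in sc: print('scene',onz('scene',p,.03).round(4))
for p in sd: print('side',onz('side',p,.03).round(4))
print('strapend scene',onz('scene',S(449,64),.083),'side',onz('side',D(42,355),.083))
print('strapend tri',tri({'scene':S(449,64),'side':D(42,355)}))
print('lever end',tri({'scene':S(200,100),'side':D(456,115)}))
print('template sc',[onz('scene',S(*p),.04).round(3) for p in [(428,285),(558,390),(428,488),(297,370)]])
print('template sd',[onz('side',D(*p),.04).round(3) for p in [(226,102),(388,98),(408,248),(234,250)]])
print('cutcan', onz('scene',S(660,300),.08),onz('side',D(132,30),.08))
print('can top',onz('scene',S(62,365),.115))
for b in [(333,222)]:print('cansd',onz('side',(435,207),.115))
print('bottle top',onz('scene',(225+510/5,160+470/5),.2),onz('side',(391,94),.2))
print('hammer',onz('scene',(213,206),.02),onz('scene',(270,157),.02))
E
```

```text
scene [ 0.63   -0.2051  0.03  ]
scene [ 0.4069 -0.1321  0.03  ]
scene [0.5036 0.1526 0.03  ]
scene [0.7269 0.0791 0.03  ]
side [0.4991 0.1506 0.03  ]
side [0.7232 0.0696 0.03  ]
side [ 0.6263 -0.2108  0.03  ]
side [ 0.4026 -0.1341  0.03  ]
strapend scene [ 0.42623831 -0.07863252  0.083     ] side [ 0.42005985 -0.08178643  0.083     ]
strapend tri (array([ 0.42134569, -0.08047122,  0.07932207]), np.float64(0.001803308354392412))
lever end (array([ 0.60742022, -0.09565606,  0.18926852]), np.float64(0.002321193722315588))
template sc [array([ 0.537, -0.024,  0.04 ]), array([0.566, 0.07 , 0.04 ]), array([0.65 , 0.048, 0.04 ]), array([ 0.62 , -0.049,  0.04 ])]
template sd [array([0.564, 0.067, 0.04 ]), array([0.647, 0.04 , 0.04 ]), array([ 0.616, -0.056,  0.04 ]), array([ 0.533, -0.027,  0.04 ])]
cutcan [0.52115921 0.10112457 0.08      ] [0.52199547 0.09858332 0.08      ]
can top [ 0.72350136 -0.09971662  0.115     ]
cansd [ 0.71712476 -0.10235874  0.115     ]
bottle top [0.73342141 0.14574647 0.2       ] [0.73157698 0.13824073 0.2       ]
hammer [ 0.61977197 -0.28292201  0.02      ] [ 0.37145952 -0.27278725  0.02      ]
```

```bash
cat >> h.py <<'E'
PIV=np.array([.555,-.0888,0]); A0=np.radians(71.3)
UY=np.array([np.cos(A0),np.sin(A0),0]);UX=np.array([UY[1],-UY[0],0])
def down(yaw): # tool z at yaw(deg)
    a=np.radians(yaw);z=np.array([np.cos(a),np.sin(a),0]);x=np.array([0,0,-1.]);return np.column_stack([x,np.cross(z,x),z])
def inc(p,R,p0=None,R0=None):
    s=r.sense();p0=s['tcp_pos'] if p0 is None else p0;R0=s['ee_rot'] if R0 is None else R0
    rv=np.degrees(cv2.Rodrigues(R0.T@R)[0].ravel());t=R0.T@(np.asarray(p)-p0)
    print(rv.round(2).tolist(),t.round(4).tolist())
E
python3 - <<'E'
from h import *
inc([.447,-.132,.2],down(176))
E
```

```text
[-17.37, 0.01, -0.09] [0.0307, 0.5846, -0.4645]
```

{"method": "move_arm", "body": {"increments": [-17.4,0,0,0.031,0.585,-0.4645,0,-17.4,0,0,0.031,0.585,-0.4645,0,-17.4,0,0,0.031,0.585,-0.4645,0,-17.4,0,0,0.031,0.585,-0.4645,0,-17.4,0,0,0.031,0.585,-0.4645,0,-17.4,0,0,0.031,0.585,-0.4645,0,-17.4,0,0,0.031,0.585,-0.4645,0,-17.4,0,0,0.031,0.585,-0.4645,0,-17.4,0,0,0.031,0.585,-0.4645,0,-17.4,0,0,0.031,0.585,-0.4645,0,-17.4,0,0,0.031,0.585,-0.4645,0,-17.4,0,0,0.031,0.585,-0.4645,0]}}

```text
time_s: 1.15
tcp_pos: [0.3742, 0.1026, 0.21]
ee_rot: [[0.001, -0.068, -0.998], [0.001, -0.998, 0.068], [-1.0, -0.001, -0.001]]
wrist_force: [1.7, 0.9, -0.2]
gripper_width: 0.177
```

```bash
python3 - <<'E'
from h import *
s=r.sense();print(s['tcp_pos'],s['ee_rot'],s['gripper_width'],s['joints'])
inc([.447,-.132,.2],down(176))
E
```

```text
[0.37420386 0.10255005 0.20995342] [[ 5.75418492e-04 -6.81777925e-02 -9.97673021e-01]
 [ 5.95043089e-04 -9.97672987e-01  6.81781333e-02]
 [-9.99999657e-01 -6.32889395e-04 -5.33510761e-04]] 0.17748744440221703 [ 3.96425236e+01 -8.47194245e-01 -3.18100086e+01 -6.08954333e-03
 -5.89900469e+01  4.64512687e+01]
[0.09, -0.03, 0.04] [0.0099, 0.229, -0.0886]
```

{"method": "move_arm", "body": {"increments": [0,0,0,0.01,0.229,-0.0885,0,0,0,0,0.01,0.229,-0.0885,0,0,0,0,0.01,0.229,-0.0885,0,0,0,0,0.01,0.229,-0.0885,0,0,0,0,0.01,0.229,-0.0885,0,0,0,0,0.01,0.229,-0.0885,0,0,0,0,0.01,0.229,-0.0885,0,0,0,0,0.01,0.229,-0.0885,0,0,0,0,0.01,0.229,-0.0885,0,0,0,0,0.01,0.229,-0.0885,0]}}

```text
time_s: 1.98
tcp_pos: [0.4465, -0.1292, 0.1998]
ee_rot: [[-0.0, -0.068, -0.998], [0.0, -0.998, 0.068], [-1.0, -0.0, 0.0]]
wrist_force: [-0.4, 0.6, 0.5]
gripper_width: 0.004
```

```bash
python3 - <<'E'
from h import *
s=r.sense();print(s['tcp_pos'],s['wrist_force'],s['gripper_width'],s['joints'])
inc([.447,-.132,.066],down(176))
a=r.capture("scene");b=r.capture("side");w=r.capture("wrist")
A=cv2.resize(a[120:300,200:400],None,fx=2,fy=2,interpolation=cv2.INTER_CUBIC)
B=cv2.resize(b[120:300,250:450],None,fx=2,fy=2,interpolation=cv2.INTER_CUBIC)
cv2.imwrite("pics/c2.png",np.hstack([A,B])[:,:,::-1])
cv2.imwrite("pics/w2.png",w[:,:,::-1])
E
```

```text
[ 0.44653128 -0.12923253  0.19978451] [-0.37806006  0.55416863  0.53470873] 0.003985425586806657 [ 3.95666283e+00  7.92520463e+00 -2.38035231e+01 -1.44353206e-02
 -5.82863708e+01  8.21616607e+01]
[0.11, 0.02, 0.01] [0.1338, 0.0028, -0.0007]
```

View pics/c2.png

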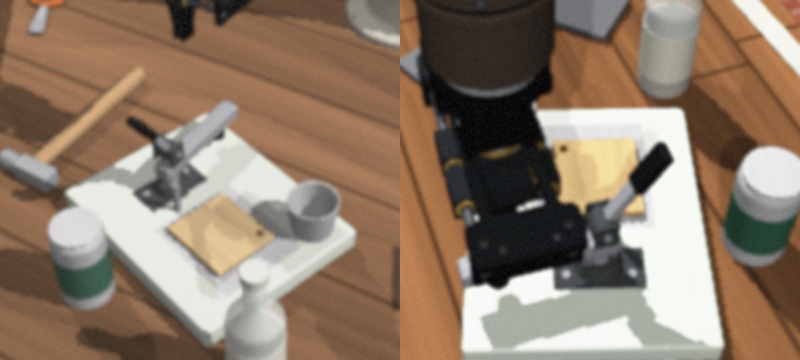

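View pics/w2.png

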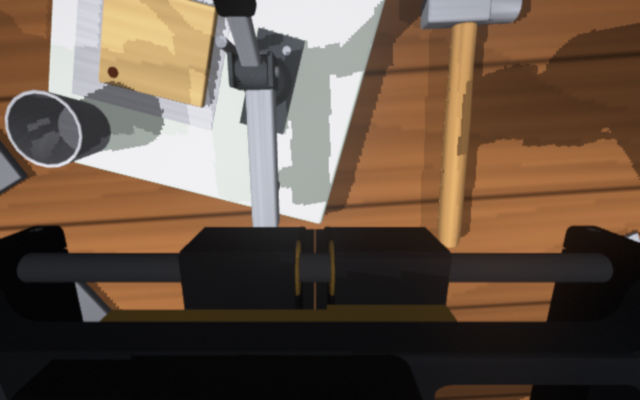

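```bash
cat >> h.py <<'E'
def wonz(uv,z,s=None):
    s=s or r.sense();c=r.calibration('wrist');T=c['tool_from_camera']
    d=np.array([(uv[0]-c['cx'])/c['fx'],(uv[1]-c['cy'])/c['fy'],1])
    R=s['ee_rot'];o=R@T[:3,3]+s['tcp_pos'];d=R@T[:3,:3]@d
    return o+d*(z-o[2])/d[2]
E
python3 - <<'E'
from h import *
print(proj('scene',[.4465,-.129,.2]),proj('side',[.4465,-.129,.2]))
for p in [(252,225),(279,225),(247,95),(274,95)]: print(wonz(p,.083).round(4))
print('board corner',wonz((321,222),.03),wonz((76,162),.03))
E
```

```text
[[291.85040799 135.30518646]] [[299.65083806 231.6641937 ]]
[ 0.4252 -0.0693  0.083 ]
[ 0.4235 -0.0943  0.083 ]
[ 0.5395 -0.0787  0.083 ]
[ 0.538  -0.1012  0.083 ]
board corner [ 0.40567768 -0.13337302  0.03      ] [0.48934093 0.1197372  0.03      ]
```

Scene, side and wrist views agree on the strap to about 3 mm. I'll lower the fingertips beside it.

{"method": "move_arm", "body": {"increments": [0,0,0,0.035,0.005,0,0,0,0,0,0.07,0.005,0,0,0,0,0,0.105,0.005,0,0,0,0,0,0.134,0.005,0,0,0,0,0,0.134,0.005,0,0,0,0,0,0.134,0.005,0,0]}}

```text
time_s: 2.63
tcp_pos: [0.4461, -0.1344, 0.0654]
ee_rot: [[-0.003, -0.067, -0.998], [-0.001, -0.998, 0.067], [-1.0, 0.001, 0.003]]
wrist_force: [0.4, 0.4, 0.6]
gripper_width: 0.003
```

```bash
python3 - <<'E'
from h import *
s=r.sense();print(s['tcp_pos'],s['wrist_force'])
b=r.capture("side");
crop(b,250,150,200,150,4,"pics/d3.png")
# swing path: finger centre at radius .105, offset n*27mm (contact), strap angle phi
p0=s['tcp_pos'];R0=s['ee_rot']
for ph in list(range(176,70,-6))+[71.3]:
    a=np.radians(ph);d=np.array([np.cos(a),np.sin(a),0]);n=np.array([-d[1],d[0],0])
    p=PIV+.105*d+.027*n+[0,0,.066]
    print(ph,end=' ');inc(p,down(ph),p0,R0)
E
```

```text
[ 0.44612587 -0.13442732  0.06540308] [0.35633344 0.39381406 0.64162039]
176 [0.15, 0.17, -0.04] [-0.0006, -0.0261, -0.0005]
170 [6.15, 0.16, -0.05] [-0.0006, -0.0372, 0.0017]
164 [12.15, 0.16, -0.06] [-0.0006, -0.0485, 0.0028]
158 [18.15, 0.16, -0.07] [-0.0006, -0.0599, 0.0026]
152 [24.15, 0.15, -0.08] [-0.0006, -0.0712, 0.0013]
146 [30.15, 0.15, -0.08] [-0.0007, -0.0822, -0.0012]
140 [36.15, 0.15, -0.09] [-0.0007, -0.093, -0.0049]
134 [42.15, 0.14, -0.1] [-0.0007, -0.1033, -0.0096]
128 [48.15, 0.14, -0.11] [-0.0007, -0.113, -0.0154]
122 [54.15, 0.13, -0.12] [-0.0007, -0.1221, -0.0222]
116 [60.15, 0.13, -0.12] [-0.0008, -0.1305, -0.0299]
110 [66.15, 0.12, -0.13] [-0.0008, -0.1379, -0.0384]
104 [72.15, 0.12, -0.14] [-0.0008, -0.1445, -0.0477]
98 [78.15, 0.11, -0.15] [-0.0009, -0.15, -0.0576]
92 [84.15, 0.1, -0.16] [-0.0009, -0.1545, -0.068]
86 [90.15, 0.1, -0.16] [-0.0009, -0.1579, -0.0789]
80 [96.15, 0.09, -0.17] [-0.001, -0.1601, -0.09]
74 [102.15, 0.08, -0.18] [-0.001, -0.1612, -0.1013]
71.3 [104.85, 0.08, -0.18] [-0.001, -0.1612, -0.1064]
```

View pics/d3.png

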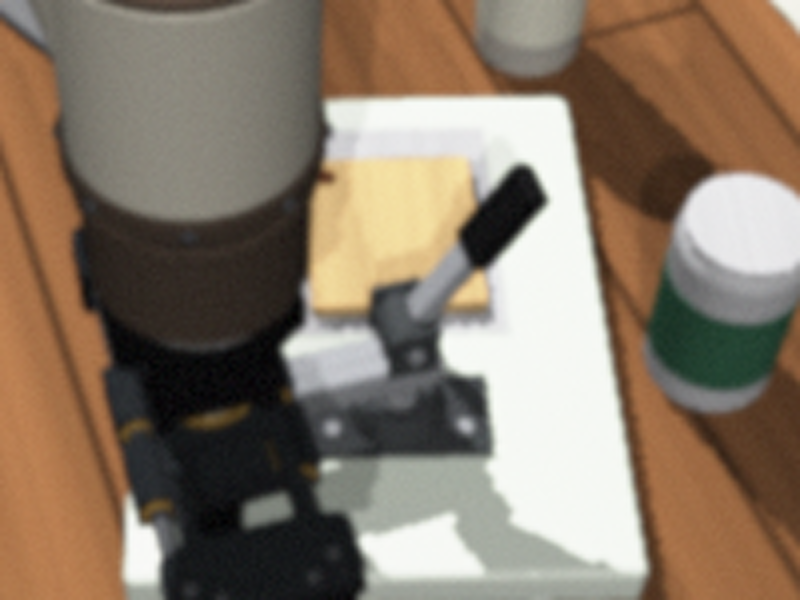

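{"method": "move_arm", "body": {"increments": [0,0,0,-0.0006,-0.013,0,0,0,0,0,-0.0006,-0.022,0,0,3,0,0,-0.0006,-0.0315,0.0008,0,6,0,0,-0.0006,-0.0372,0.0017,0,12,0,0,-0.0006,-0.0485,0.0028,0,18,0,0,-0.0006,-0.06,0.0026,0,24,0,0,-0.0006,-0.0712,0.0013,0,30,0,0,-0.0007,-0.0822,-0.0012,0,36,0,0,-0.0007,-0.093,-0.0049,0,42,0,0,-0.0007,-0.1033,-0.0096,0,48,0,0,-0.0007,-0.113,-0.0154,0,51,0,0,-0.0007,-0.1175,-0.0188,0]}}

```text
time_s: 3.68
tcp_pos: [0.4745, -0.018, 0.0686]
ee_rot: [[0.003, -0.82, -0.572], [0.0, -0.572, 0.82], [-1.0, -0.002, -0.001]]
wrist_force: [-1.0, -3.4, 0.9]
gripper_width: 0.004
```

```bash
python3 - <<'E'
from h import *
s=r.sense();print(s['tcp_pos'],s['wrist_force'],s['moment'])
b=r.capture("side");a=r.capture("scene")
A=cv2.resize(a[140:300,220:390],None,fx=2.3,fy=2.3,interpolation=cv2.INTER_CUBIC)
B=cv2.resize(b[140:300,260:430],None,fx=2.3,fy=2.3,interpolation=cv2.INTER_CUBIC)
cv2.imwrite("pics/c4.png",np.hstack([A,B])[:,:,::-1])
p0=s['tcp_pos'];R0=s['ee_rot']
for ph in [125]+list(range(122,70,-4))+[74,72.5,71.3,70,69]:
    a=np.radians(ph);d=np.array([np.cos(a),np.sin(a),0]);n=np.array([-d[1],d[0],0])
    p=PIV+.105*d+.027*n+[0,0,.066]
    print(ph,end=' ');inc(p,down(ph),p0,R0)
E
```

```text
[ 0.47446027 -0.01799804  0.06863552] [-1.03162896 -3.39775241  0.89692644] [-0.71282102  0.28523488 -0.03570715]
125 [-0.1, -0.08, 0.13] [0.0026, 0.0016, 0.0008]
122 [2.9, -0.07, 0.13] [0.0026, -0.0039, 0.0021]
118 [6.9, -0.07, 0.14] [0.0027, -0.0113, 0.0033]
114 [10.9, -0.06, 0.14] [0.0027, -0.0189, 0.0041]
110 [14.9, -0.06, 0.14] [0.0027, -0.0264, 0.0043]
106 [18.9, -0.05, 0.14] [0.0027, -0.034, 0.0039]
102 [22.9, -0.05, 0.14] [0.0027, -0.0415, 0.0031]
98 [26.9, -0.04, 0.15] [0.0027, -0.049, 0.0017]
94 [30.9, -0.04, 0.15] [0.0028, -0.0563, -0.0002]
90 [34.9, -0.03, 0.15] [0.0028, -0.0635, -0.0026]
86 [38.9, -0.03, 0.15] [0.0028, -0.0705, -0.0055]
82 [42.9, -0.02, 0.15] [0.0028, -0.0772, -0.0088]
78 [46.9, -0.02, 0.15] [0.0028, -0.0838, -0.0127]
74 [50.9, -0.01, 0.16] [0.0029, -0.09, -0.017]
74 [50.9, -0.01, 0.16] [0.0029, -0.09, -0.017]
72.5 [52.4, -0.01, 0.16] [0.0029, -0.0923, -0.0187]
71.3 [53.6, -0.01, 0.16] [0.0029, -0.094, -0.0201]
70 [54.9, -0.01, 0.16] [0.0029, -0.0959, -0.0217]
69 [55.9, -0.01, 0.16] [0.0029, -0.0973, -0.0229]
```

View pics/c4.png

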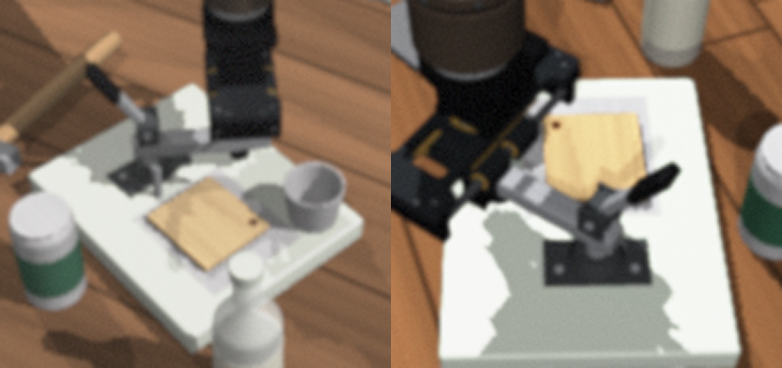

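The strap is following the finger at about 3.5 N and the template and cups look unmoved. I'll keep swinging.

{"method": "move_arm", "body": {"increments": [2.9,0,0,0.0026,-0.0039,0.0021,0,6.9,0,0,0.0026,-0.0113,0.0033,0,10.9,0,0,0.0026,-0.0189,0.0041,0,14.9,0,0,0.0026,-0.0264,0.0043,0,18.9,0,0,0.0026,-0.034,0.0039,0,22.9,0,0,0.0026,-0.0415,0.0031,0,26.9,0,0,0.0026,-0.049,0.0017,0,30.9,0,0,0.0026,-0.0563,-0.0002,0,34.9,0,0,0.0026,-0.0635,-0.0026,0,38.9,0,0,0.0026,-0.0705,-0.0055,0,41,0,0,0.0026,-0.074,-0.0072,0,41,0,0,0.0026,-0.074,-0.0072,0]}}

```text
time_s: 4.78
tcp_pos: [0.5386, 0.0176, 0.065]
ee_rot: [[0.001, -0.995, 0.103], [0.0, 0.103, 0.995], [-1.0, -0.001, 0.0]]
wrist_force: [-0.3, -0.3, 0.6]
gripper_width: 0.005
```

```bash
python3 - <<'E'
from h import *
s=r.sense();print(s['tcp_pos'],s['wrist_force'],s['moment'])
b=r.capture("side");a=r.capture("scene")
A=cv2.resize(a[140:300,220:390],None,fx=2.3,fy=2.3,interpolation=cv2.INTER_CUBIC)
B=cv2.resize(b[140:300,260:430],None,fx=2.3,fy=2.3,interpolation=cv2.INTER_CUBIC)
cv2.imwrite("pics/c5.png",np.hstack([A,B])[:,:,::-1])
p0=s['tcp_pos'];R0=s['ee_rot']
for ph in [84,82,80,78,76,74,73,72,71.3,70,69,68]:
    a=np.radians(ph);d=np.array([np.cos(a),np.sin(a),0]);n=np.array([-d[1],d[0],0])
    p=PIV+.105*d+.027*n+[0,0,.066]
    print(ph,end=' ');inc(p,down(ph),p0,R0)
E
```

```text
[0.53864582 0.01756854 0.06502444] [-0.31049447 -0.34969636  0.62114443] [0.02560871 0.11159227 0.00315331]
84 [0.1, 0.03, 0.08] [-0.001, -0.0004, 0.0009]
82 [2.1, 0.03, 0.07] [-0.001, -0.0041, 0.0018]
80 [4.1, 0.03, 0.07] [-0.001, -0.0078, 0.0025]
78 [6.1, 0.03, 0.07] [-0.001, -0.0115, 0.0032]
76 [8.1, 0.03, 0.07] [-0.001, -0.0153, 0.0036]
74 [10.1, 0.03, 0.07] [-0.0009, -0.019, 0.004]
73 [11.1, 0.03, 0.07] [-0.0009, -0.0209, 0.0041]
72 [12.1, 0.04, 0.07] [-0.0009, -0.0228, 0.0042]
71.3 [12.8, 0.04, 0.07] [-0.0009, -0.0241, 0.0042]
70 [14.1, 0.04, 0.07] [-0.0009, -0.0266, 0.0043]
69 [15.1, 0.04, 0.07] [-0.0009, -0.0285, 0.0043]
68 [16.1, 0.04, 0.07] [-0.0009, -0.0304, 0.0042]
```

View pics/c5.png

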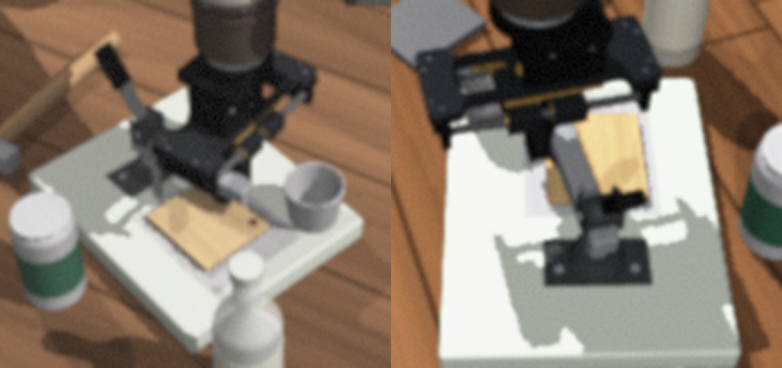

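{"method": "move_arm", "body": {"increments": [2,0,0,-0.001,-0.0041,0.0018,0,4,0,0,-0.001,-0.0078,0.0025,0,6,0,0,-0.001,-0.0115,0.0032,0,8,0,0,-0.001,-0.0153,0.0036,0,9,0,0,-0.001,-0.0171,0.0038,0,10,0,0,-0.001,-0.019,0.004,0,11,0,0,-0.001,-0.0209,0.0041,0]}}

```text
time_s: 5.47
tcp_pos: [0.5588, 0.0192, 0.0651]
ee_rot: [[-0.001, -0.956, 0.292], [-0.0, 0.292, 0.956], [-1.0, 0.001, -0.0]]
wrist_force: [-2.7, -0.8, 0.5]
gripper_width: 0.005
```

{"method": "move_arm", "body": {"increments": [1,0,0,0,-0.0015,0,0,1.8,0,0,0,-0.0025,0,0]}}

```text
time_s: 5.63
tcp_pos: [0.562, 0.0188, 0.0651]
ee_rot: [[0.001, -0.947, 0.323], [0.0, 0.323, 0.947], [-1.0, -0.0, 0.001]]
wrist_force: [-1.0, 1.2, 1.3]
gripper_width: 0.004
```

```bash
python3 - <<'E'
from h import *
s=r.sense();print(s['tcp_pos'],s['wrist_force'],s['moment'])
b=r.capture("side");a=r.capture("scene")
A=cv2.resize(a[140:300,220:390],None,fx=2.3,fy=2.3,interpolation=cv2.INTER_CUBIC)
B=cv2.resize(b[140:300,260:430],None,fx=2.3,fy=2.3,interpolation=cv2.INTER_CUBIC)
cv2.imwrite("pics/c6.png",np.hstack([A,B])[:,:,::-1])
p0=s['tcp_pos'];R0=s['ee_rot']
for ph in [71.3,70,68]:
    a=np.radians(ph);d=np.array([np.cos(a),np.sin(a),0]);n=np.array([-d[1],d[0],0])
    p=PIV+.105*d+.027*n+[0,0,.066]
    print(ph,end=' ');inc(p,down(ph),p0,R0)
E
```

```text
[0.56195073 0.01883233 0.06509019] [-0.95186066  1.15565959  1.30758426] [ 0.24514805  0.51714679 -0.02175936]
71.3 [-0.12, 0.03, 0.02] [-0.0009, -0.0009, 0.0008]
70 [1.18, 0.03, 0.02] [-0.0009, -0.0033, 0.0014]
68 [3.18, 0.03, 0.02] [-0.0009, -0.007, 0.0022]
```

View pics/c6.png

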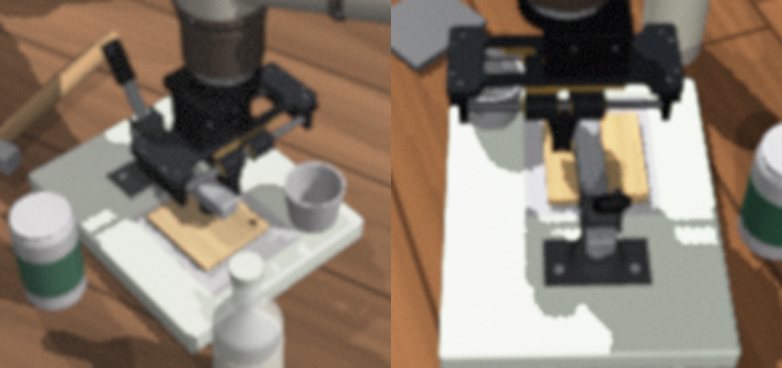

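Not yet at a firm stop. I'll nudge on in 1.5 mm steps, without turning, and watch the force.

{"method": "move_arm", "body": {"increments": [0,0,0,0,-0.0015,0,0,0,0,0,0,-0.003,0,0,0,0,0,0,-0.003,0,0]}}

```text
time_s: 5.98
tcp_pos: [0.5653, 0.0181, 0.0651]
ee_rot: [[0.001, -0.947, 0.321], [0.001, 0.321, 0.947], [-1.0, -0.001, 0.001]]
wrist_force: [-1.4, 0.9, 1.8]
gripper_width: 0.01
```

{"method": "move_arm", "body": {"increments": [0,0,0,0,-0.001,0,0,0,0,0,0,-0.002,0,0,0,0,0,0,-0.002,0,0]}}

```text
time_s: 6.23
tcp_pos: [0.5663, 0.0177, 0.065]
ee_rot: [[-0.0, -0.947, 0.322], [0.001, 0.322, 0.947], [-1.0, 0.001, 0.001]]
wrist_force: [-3.0, 4.4, 3.0]
gripper_width: 0.002
```

{"method": "move_arm", "body": {"increments": [0,0,0,0,-0.001,0,0,0,0,0,0,-0.002,0,0,0,0,0,0,-0.002,0,0]}}

```text
time_s: 6.48
tcp_pos: [0.5665, 0.0176, 0.0649]
ee_rot: [[-0.004, -0.947, 0.322], [0.001, 0.322, 0.947], [-1.0, 0.004, -0.0]]
wrist_force: [-8.7, 6.7, 5.6]
gripper_width: 0.007
```

```bash
python3 - <<'E'
from h import *
s=r.sense();print(s['tcp_pos'],s['wrist_force'],s['moment'])
b=r.capture("side");crop(b,290,140,120,140,4.2,"pics/d7.png")
w=r.capture("wrist");cv2.imwrite("pics/w7.png",w[:,:,::-1])
E
```

```text
[0.56652742 0.01756036 0.06494143] [-8.65271129  6.68586457  5.63714819] [2.30871998 2.07824096 0.04424334]
```

View pics/d7.png

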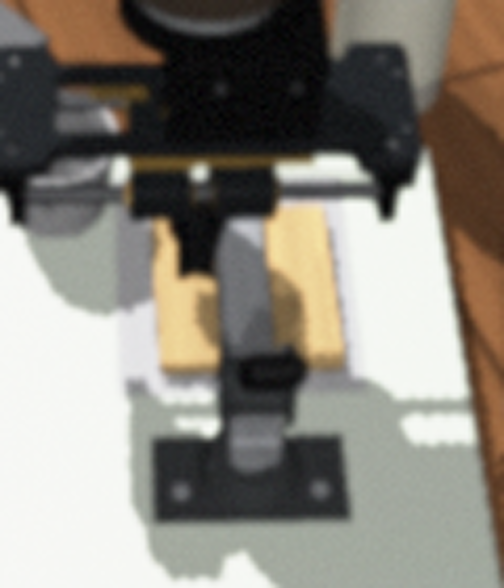

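View pics/w7.png

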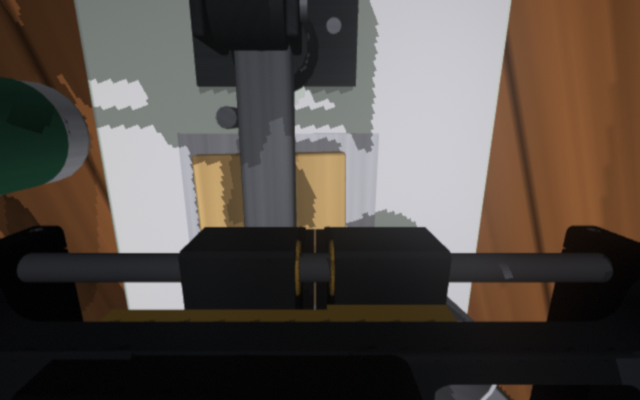

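```bash
python3 - <<'E'
from h import *
p=[wonz(q,.083) for q in [(237,90),(293,90),(243,220),(296,220)]]
m1=(p[0]+p[1])/2;m2=(p[2]+p[3])/2
print([x.round(4) for x in p],np.degrees(np.arctan2(*(m2-m1)[[1,0]])))
t=[wonz(q,.04) for q in [(193,155),(345,152),(199,228),(346,228)]]
print([x.round(4) for x in t])
b=[wonz(q,.03) for q in [(75,0),(128,310),(512,0),(475,230)]]
print([x.round(4) for x in b]); 
for i in (0,2): print(np.degrees(np.arctan2(*(b[i+1]-b[i])[[1,0]])))
E
```

```text
[array([ 0.5728, -0.0692,  0.083 ]), array([ 0.5506, -0.0617,  0.083 ]), array([ 0.592 , -0.0153,  0.083 ]), array([ 0.5687, -0.0074,  0.083 ])] 70.99988101868746
[array([ 0.6187, -0.0511,  0.04  ]), array([ 0.535 , -0.0244,  0.04  ]), array([ 0.6338, -0.009 ,  0.04  ]), array([0.5483, 0.0203, 0.04  ])]
[array([ 0.6483, -0.1482,  0.03  ]), array([0.7103, 0.0327, 0.03  ]), array([ 0.4237, -0.0722,  0.03  ]), array([0.4691, 0.0526, 0.03  ])]
71.08977292711091
70.03402551012157
```

The strap is at its stop: the finger stopped advancing with force rising to 12 N, the strap lies at 71.0° against the board's 71°, and it sits beside the pin at wrist pixel (227,117). The template is unmoved. I'll back off and rise.

{"method": "move_arm", "body": {"increments": [0,0,0,0,0.007,0,0,0,0,0,0,0.018,0,0,0,0,0,-0.03,0.018,0,0,0,0,0,-0.065,0.018,0,0,0,0,0,-0.1,0.018,0,0,0,0,0,-0.135,0.018,0,0,0,0,0,-0.135,0.018,0,0,0,0,0,-0.135,0.018,0,0]}}

```text
time_s: 7.25
tcp_pos: [0.553, 0.0224, 0.2026]
ee_rot: [[0.007, -0.947, 0.322], [0.002, 0.322, 0.947], [-1.0, -0.006, 0.004]]
wrist_force: [-0.1, -1.2, -1.1]
gripper_width: 0.001
```

```bash
python3 - <<'E'
from h import *
s=r.sense();print(s['tcp_pos'],s['wrist_force'])
a=r.capture("scene");b=r.capture("side");w=r.capture("wrist")
crop(a,225,140,150,150,4,"pics/s8.png");crop(b,290,140,130,150,4,"pics/d8.png");cv2.imwrite("pics/w8.png",w[:,:,::-1])
E
```

```text
[0.55299846 0.02235357 0.20262112] [-0.14575599 -1.23506745 -1.13791085]
```

View pics/s8.png

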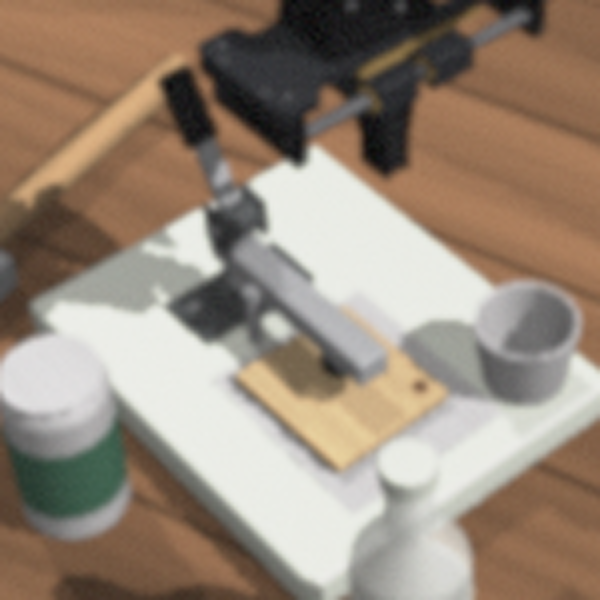

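View pics/d8.png

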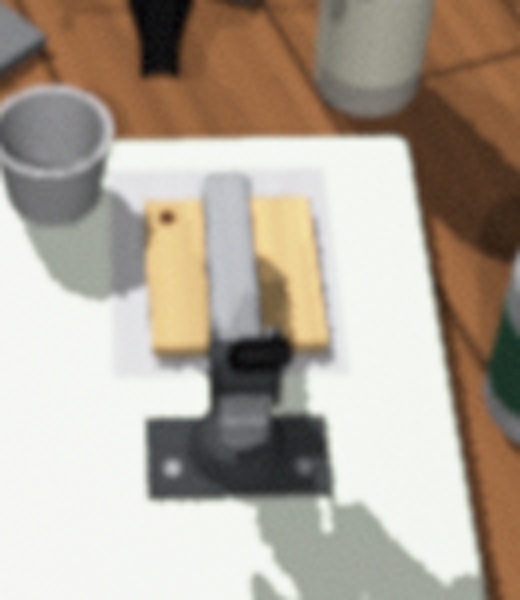

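View pics/w8.png

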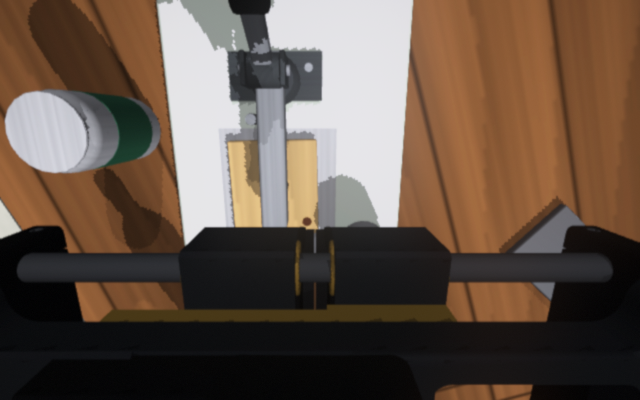

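The strap is centred over the plywood. The lever grip end is at about (270,159) in scene and about (355,228) in side.

```bash
python3 - <<'E'
from h import *
S=lambda x,y:(225+(x+.5)/4-.5,140+(y+.5)/4-.5)
D=lambda x,y:(290+(x+.5)/4-.5,140+(y+.5)/4-.5)
e,res=tri({'scene':S(178,78),'side':D(266,352)});print(e,res)
v=e-PIV-[0,0,.1];print('along -uy',-v@UY,'ux',v@UX,'z',v[2],'th',np.arctan2(v[2],-v@UY),np.linalg.norm(v))
# expected for theta values
for th in (.9,1.0,1.04,1.1,1.2):
    P=PIV+[0,0,.1]+.102*(-UY*np.cos(th)+np.array([0,0,np.sin(th)]));print(th,proj('scene',P).round(1),proj('side',P).round(1))
print(S(178,78),D(266,352))
s=r.sense()
# wrist: strap axis in world
m=[(wonz((258,90),.083)+wonz((285,90),.083))/2,(wonz((260,220),.083)+wonz((287,220),.083))/2];print(m)
E
```

```text
[ 0.53658834 -0.1384458   0.18162181] 0.0018813044391461926
along -uy 0.052928031236772165 ux -0.0015226232477152065 z 0.08162181280779093 th 0.9955083460450043 0.09729242107268826
0.9 [[265.7 158.1]] [[356.7 233.3]]
1.0 [[267.4 157.8]] [[356.6 226.8]]
1.04 [[268.1 157.8]] [[356.5 224.3]]
1.1 [[269.3 157.9]] [[356.4 220.5]]
1.2 [[271.4 158.4]] [[356.1 214.3]]
(269.125, 159.125) (356.125, 227.625)
[array([ 0.55578207, -0.07650714,  0.083     ]), array([0.5942135, 0.0298012, 0.083    ])]
```

```bash
cat >> h.py <<'E'
def lev(th,s=.08,down_extra=0):
    h=s*np.cos(th)-.006*np.sin(th)-.0095; z=.1+s*np.sin(th)+.006*np.cos(th)+.008
    return PIV-UY*h-UX*.0015+[0,0,z-down_extra]
E
python3 - <<'E'
from h import *
print(lev(1.25)); inc(lev(1.25),down(71.3))
E
```

```text
[ 0.55036283 -0.09782138  0.1858107 ]
[-0.09, -0.07, -0.11] [0.0128, -0.0383, -0.1134]
```

{"method": "move_arm", "body": {"increments": [0,0,0,0,-0.0383,0,0,0,0,0,0,-0.0383,-0.03,0,0,0,0,0,-0.0383,-0.06,0,0,0,0,0,-0.0383,-0.09,0,0,0,0,0,-0.0383,-0.1134,0,0,0,0,0.0128,-0.0383,-0.1134,0,0,0,0,0.0128,-0.0383,-0.1134,0,0,0,0,0.0128,-0.0383,-0.1134,0]}}

```text
time_s: 8.07
tcp_pos: [0.5502, -0.0978, 0.1853]
ee_rot: [[-0.004, -0.947, 0.322], [-0.0, 0.322, 0.947], [-1.0, 0.004, -0.002]]
wrist_force: [-0.3, 0.6, 0.4]
gripper_width: 0.005
```

```bash
python3 - <<'E'
from h import *
s=r.sense();print(s['tcp_pos'],s['wrist_force'],s['moment'])
a=r.capture("scene");b=r.capture("side");
A=cv2.resize(a[120:280,220:390],None,fx=2.3,fy=2.3,interpolation=cv2.INTER_CUBIC)
B=cv2.resize(b[140:300,260:430],None,fx=2.3,fy=2.3,interpolation=cv2.INTER_CUBIC)
cv2.imwrite("pics/c9.png",np.hstack([A,B])[:,:,::-1])
p0=s['tcp_pos'];R0=s['ee_rot']
for th in [1.15,1.1,1.05,1,.95,.9,.8,.7,.6,.5,.4,.3,.2,.15,.1,.05,0]:
    print(th,end=' ');inc(lev(th),down(71.3),p0,R0)
E
```

```text
[ 0.5502273  -0.09778745  0.18532742] [-0.29733307  0.62281183  0.42767824] [ 0.01517421 -0.10693722  0.01585807]
1.15 [-0.09, -0.1, -0.21] [0.0019, -0.0002, -0.0077]
1.1 [-0.09, -0.1, -0.21] [0.0033, -0.0002, -0.0114]
1.05 [-0.09, -0.1, -0.21] [0.005, -0.0002, -0.015]
1 [-0.09, -0.1, -0.21] [0.0068, -0.0002, -0.0186]
0.95 [-0.09, -0.1, -0.21] [0.0088, -0.0002, -0.0221]
0.9 [-0.09, -0.1, -0.21] [0.011, -0.0002, -0.0255]
0.8 [-0.09, -0.1, -0.21] [0.0158, -0.0002, -0.0319]
0.7 [-0.09, -0.1, -0.21] [0.0213, -0.0003, -0.0377]
0.6 [-0.09, -0.1, -0.21] [0.0273, -0.0003, -0.043]
0.5 [-0.09, -0.1, -0.21] [0.0338, -0.0003, -0.0477]
0.4 [-0.09, -0.1, -0.21] [0.0407, -0.0004, -0.0517]
0.3 [-0.09, -0.1, -0.21] [0.048, -0.0004, -0.055]
0.2 [-0.09, -0.1, -0.21] [0.0557, -0.0004, -0.0576]
0.15 [-0.09, -0.1, -0.21] [0.0595, -0.0005, -0.0586]
0.1 [-0.09, -0.1, -0.21] [0.0635, -0.0005, -0.0593]
0.05 [-0.09, -0.1, -0.21] [0.0674, -0.0005, -0.0599]
0 [-0.09, -0.1, -0.21] [0.0714, -0.0005, -0.0603]
```

View pics/c9.png

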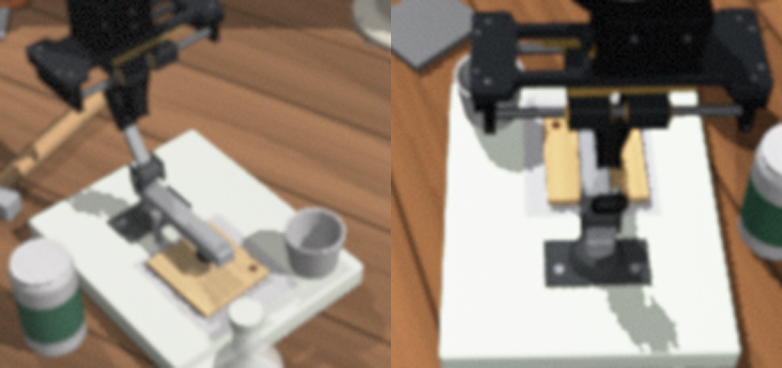

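The finger stands on the strap side of the grip and in line with it (side crop: finger x≈610, grip x≈608). I'll start pushing the lever.

{"method": "move_arm", "body": {"increments": [0,0,0,0.0019,0,-0.0077,0,0,0,0,0.0033,0,-0.0114,0,0,0,0,0.005,0,-0.015,0,0,0,0,0.0068,0,-0.0186,0,0,0,0,0.0088,0,-0.0221,0,0,0,0,0.011,0,-0.0255,0,0,0,0,0.0134,0,-0.0288,0,0,0,0,0.0158,0,-0.0319,0,0,0,0,0.0213,0,-0.0377,0]}}

```text
time_s: 8.92
tcp_pos: [0.5392, -0.1333, 0.1664]
ee_rot: [[0.001, -0.947, 0.321], [-0.0, 0.321, 0.947], [-1.0, -0.001, 0.0]]
wrist_force: [-0.1, 2.3, 4.3]
gripper_width: 0.004
```

```bash
python3 - <<'E'
from h import *
s=r.sense();print(s['tcp_pos'],s['wrist_force'],s['moment'])
a=r.capture("scene");b=r.capture("side");
A=cv2.resize(a[120:280,220:390],None,fx=2.3,fy=2.3,interpolation=cv2.INTER_CUBIC)
B=cv2.resize(b[140:300,260:430],None,fx=2.3,fy=2.3,interpolation=cv2.INTER_CUBIC)
cv2.imwrite("pics/c10.png",np.hstack([A,B])[:,:,::-1])
p0=s['tcp_pos'];R0=s['ee_rot']
for th in [.7,.6,.5,.4,.3,.2,.15,.1,.05,0]:
    print(th,end=' ');inc(lev(th),down(71.3),p0,R0)
E
```

```text
[ 0.53924528 -0.13326057  0.16637156] [-0.10273117  2.29120879  4.28734937] [ 0.76183101  0.23424155 -0.05111077]
0.7 [-0.01, 0.01, 0.06] [0.0022, 0.0008, -0.0007]
0.6 [-0.01, 0.01, 0.06] [0.0082, 0.0008, -0.006]
0.5 [-0.01, 0.01, 0.06] [0.0147, 0.0008, -0.0107]
0.4 [-0.01, 0.01, 0.06] [0.0217, 0.0009, -0.0147]
0.3 [-0.01, 0.01, 0.06] [0.029, 0.0009, -0.018]
0.2 [-0.01, 0.01, 0.06] [0.0366, 0.0009, -0.0206]
0.15 [-0.01, 0.01, 0.06] [0.0405, 0.0009, -0.0215]
0.1 [-0.01, 0.01, 0.06] [0.0444, 0.0009, -0.0223]
0.05 [-0.01, 0.01, 0.06] [0.0484, 0.0009, -0.0229]
0 [-0.01, 0.01, 0.06] [0.0524, 0.0009, -0.0233]
```

View pics/c10.png

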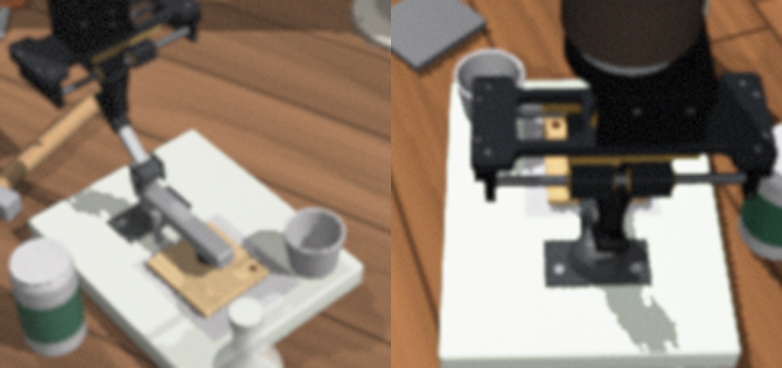

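{"method": "move_arm", "body": {"increments": [0,0,0,0.0052,0,-0.0035,0,0,0,0,0.0082,0,-0.006,0,0,0,0,0.0114,0,-0.0085,0,0,0,0,0.0147,0,-0.0107,0,0,0,0,0.0182,0,-0.0128,0,0,0,0,0.0217,0,-0.0147,0,0,0,0,0.0253,0,-0.0164,0,0,0,0,0.029,0,-0.018,0,0,0,0,0.0328,0,-0.0194,0,0,0,0,0.0366,0,-0.0206,0,0,0,0,0.0405,0,-0.0215,0,0,0,0,0.0444,0,-0.0223,0]}}

```text
time_s: 10.02
tcp_pos: [0.532, -0.155, 0.1215]
ee_rot: [[0.001, -0.947, 0.321], [-0.001, 0.321, 0.947], [-1.0, -0.001, -0.001]]
wrist_force: [-1.0, -1.0, 4.8]
gripper_width: 0.001
```

{"method": "move_arm", "body": {"increments": [0,0,0,0.003,0,-0.0005,0,0,0,0,0.006,0,-0.001,0,0,0,0,0.008,0,-0.001,0,0,0,0,0.008,0,-0.001,0]}}

```text
time_s: 10.35
tcp_pos: [0.5317, -0.1559, 0.1141]
ee_rot: [[0.0, -0.947, 0.321], [-0.001, 0.321, 0.947], [-1.0, -0.001, -0.001]]
wrist_force: [-1.1, -1.2, 7.9]
gripper_width: 0.006
```

```bash
python3 - <<'E'
from h import *
s=r.sense();print(s['tcp_pos'],s['wrist_force'],s['moment'])
inc(lev(0),down(71.3))
a=r.capture("scene");b=r.capture("side");
A=cv2.resize(a[120:280,220:390],None,fx=2.3,fy=2.3,interpolation=cv2.INTER_CUBIC)
B=cv2.resize(b[140:300,260:430],None,fx=2.3,fy=2.3,interpolation=cv2.INTER_CUBIC)
cv2.imwrite("pics/c11.png",np.hstack([A,B])[:,:,::-1])
E
```

```text
[ 0.53174719 -0.15592688  0.11414511] [-1.05679262 -1.22037274  7.92922065] [-0.49420495  0.31515964  0.0006995 ]
[-0.03, -0.06, 0.04] [0.0001, 0.001, 0.0005]
```

View pics/c11.png

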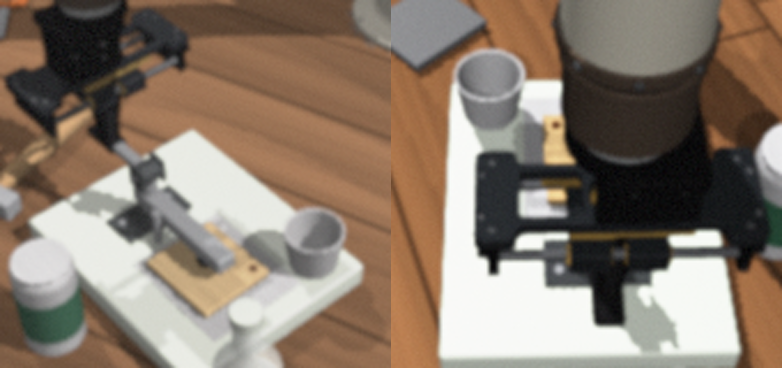

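The finger is at the level height (tip at z ≈ 0.106). I'll press on in small steps until it hits a hard stop.

{"method": "move_arm", "body": {"increments": [0,0,0,0.001,0,0,0,0,0,0,0.002,0,0,0,0,0,0,0.002,0,0,0]}}

```text
time_s: 10.7
tcp_pos: [0.5319, -0.156, 0.114]
ee_rot: [[0.001, -0.947, 0.32], [-0.002, 0.32, 0.947], [-1.0, -0.002, -0.001]]
wrist_force: [-4.4, 0.0, 16.6]
gripper_width: 0.001
```

{"method": "move_arm", "body": {"increments": [0,0,0,0.001,0,0,0,0,0,0,0.0015,0,0,0,0,0,0,0.0015,0,0,0]}}

```text
time_s: 10.95
tcp_pos: [0.532, -0.1561, 0.1138]
ee_rot: [[0.002, -0.947, 0.32], [-0.002, 0.32, 0.947], [-1.0, -0.002, -0.002]]
wrist_force: [-7.0, 0.8, 23.5]
gripper_width: 0.004
```

This is a hard stop: the height stayed at 114 mm while the force rose to 24 N. I'll lift straight off and look.

{"method": "move_arm", "body": {"increments": [0,0,0,-0.01,0,0,0,0,0,0,-0.04,0,0,0,0,0,0,-0.08,0,0,0,0,0,0,-0.12,0,0,0,0,0,0,-0.15,0,0,0,0,0,0,-0.15,0.04,-0.02,0,0,0,0,-0.15,0.08,-0.05,0,0,0,0,-0.15,0.12,-0.08,0,0,0,0,-0.15,0.15,-0.1,0,0,0,0,-0.15,0.15,-0.1,0,0,0,0,-0.15,0.15,-0.1,0]}}

```text
time_s: 11.87
tcp_pos: [0.3538, -0.2019, 0.2593]
ee_rot: [[-0.001, -0.946, 0.324], [0.001, 0.324, 0.946], [-1.0, 0.001, 0.001]]
wrist_force: [-0.2, -0.4, 0.2]
gripper_width: 0.006
```

```bash
python3 - <<'E'
from h import *
s=r.sense();print(s['tcp_pos'],s['wrist_force'])
a=r.capture("scene");b=r.capture("side");w=r.capture("wrist")
crop(a,215,140,175,150,4,"pics/s12.png");crop(b,270,140,180,150,4,"pics/d12.png");cv2.imwrite("pics/w12.png",w[:,:,::-1])
E
```

```text
[ 0.35382144 -0.20186941  0.2593065 ] [-0.16471879 -0.39316869  0.22021482]
```

View pics/s12.png

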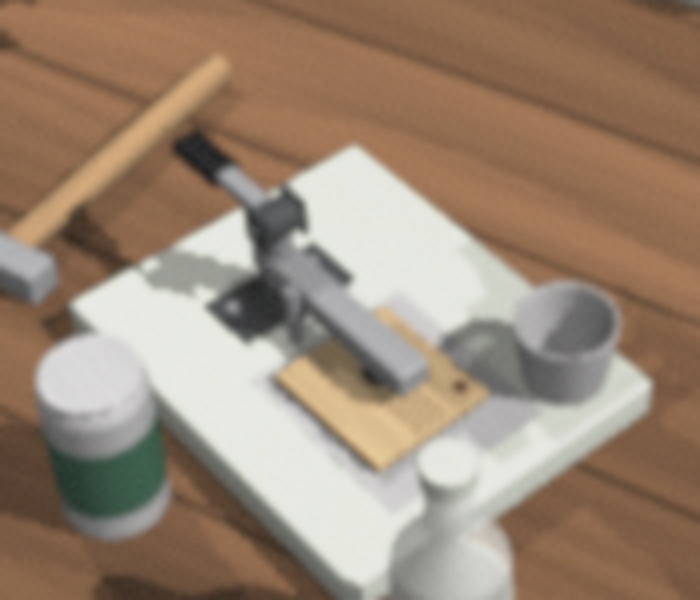

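View pics/d12.png

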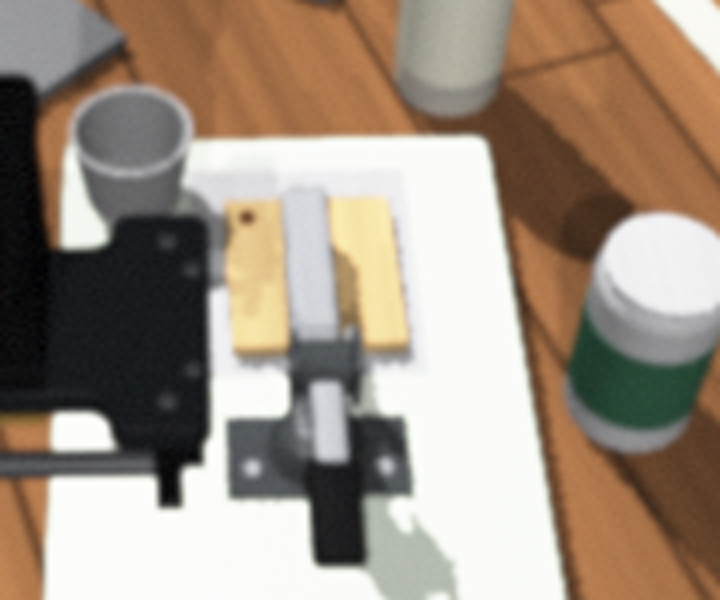

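View pics/w12.png

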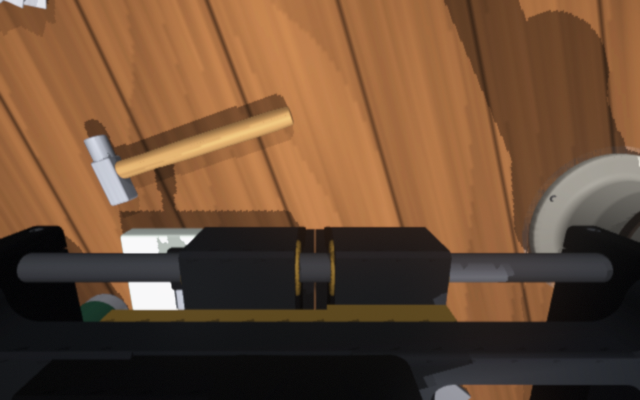

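The lever is down, with its grip end at scene crop (188,143) and side crop (340,555). The strap lies over the template and the can, cut can, bottle and hammer look unmoved. I'll check this numerically.

```bash
python3 - <<'E'
from h import *
S=lambda x,y:(215+(x+.5)/4-.5,140+(y+.5)/4-.5)
D=lambda x,y:(270+(x+.5)/4-.5,140+(y+.5)/4-.5)
for th in (0,.05,.1,.2):
    P=PIV-UX*.0015+[0,0,.1]+.102*(-UY*np.cos(th)+np.array([0,0,np.sin(th)]));a=proj('scene',P)[0];b=proj('side',P)[0]
    print(th,((a-[215,140])*4).round(1),((b-[270,140])*4).round(1))
e,res=tri({'scene':S(188,143),'side':D(340,553)});print('lever end',e,res)
# strap end top z
e,res=tri({'scene':S(408,370),'side':D(305,190)});v=e-PIV;print('strap end',e,res,np.degrees(np.arctan2(v[1],v[0])))
print('template sd',[onz('side',D(*p),.04).round(3) for p in [(226,202),(388,198),(408,348),(234,350)]])
a0=cv2.imread("pics/side0.png");b=r.capture("side")[:,:,::-1];d=cv2.absdiff(a0,b).max(2)
for n,(x0,y0,x1,y1) in dict(can=(405,190,460,255),bottle=(365,88,402,170),hammer=(280,315,445,395),cutcan=(285,160,322,190),tmplL=(327,190,340,225)).items(): print(n,(d[y0:y1,x0:x1]>40).mean().round(3))
E
```

```text
0 [183.5 138.6] [338.1 559.2]
0.05 [182.7 132.8] [338.8 552.9]
0.1 [182.2 127.2] [339.4 545.9]
0.2 [181.8 116.5] [340.6 530.3]
lever end [ 0.52235285 -0.18153428  0.10001702] 0.00020729704029007716
strap end [0.59657114 0.0346585  0.07062302] 0.00176593710460155 71.3905114853427
template sd [array([0.564, 0.067, 0.04 ]), array([0.647, 0.04 , 0.04 ]), array([ 0.616, -0.056,  0.04 ]), array([ 0.533, -0.027,  0.04 ])]
can 0.0
bottle 0.0
hammer 0.036
cutcan 0.0
tmplL 0.0
```

Lever end is at z = 100.0 mm, so it is level. Strap top is about 71 mm (72 expected) at 71.4°, and the template corners are identical to the start. Handing in.

```bash
python3 - <<'E'
from station import r
print(r.finish_job())
E
```

```text
the job is handed in; nothing more can be done
None
```

I swung the strap over the plywood template with the closed fingertips until it met the stop. Only then did I push the cam lever down to its hard stop, lift clear and hand the job in, about 12 s into the 61 s allowed.

- **Strap:** it stopped advancing as the finger force rose to 12 N. It lay at 71.0° against the board's 71°, and read 71.4° after clamping.
- **Lever:** the height held at 114 mm while the force rose to 24 N. Afterwards the lever end measured 100.0 mm high, which is level.
- **Strap height:** its top measured about 71 mm, against the 72 mm expected when clamped.
- **Template:** its corners, read in the side view before and after, agree to the millimetre.
- **Other objects:** the can, bottle and cut-down can showed no change in the side picture. About 4% of the pixels around the hammer differed. I think this is the arm or its shadow and did not check it further, but the hammer's handle end sits at the same pixel in the scene view.

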